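Lift the closed canister off its stand with the lifting hook

TASK

Take the orange-handled lifting hook from its holder and use it to lift the closed canister by its bail handle off the raised stand, then set it down gently and upright in the middle of the cork coaster. The canister must stay clean, so the robot must not touch it with anything but the hook, and keep it upright all the way. Unhook it, hang the hook back in its holder and do not disturb the bottle, jar, sensor head and tape roll standing around.

Things in the scene. Friction and masses are not known exactly. Their poses are not given: they have to be found in the camera images.
- canister: Closed steel canister, blue lid, rigid steel bail (arch) handle; about 0.35 kg. Origin: centre of underside, z up. Body 75 mm in diameter, lid top at z = 62 mm. The bail lies in the canister's y-z plane, 89 mm wide over all: round bar 8 mm thick, its level top stretch 56 mm long, along y, bar centre at z = 108 mm, so 42 mm of free height over the lid. It does not fold.
- bail_mid (a point): Middle of the bail's level top bar (bar centre), on the canister's axis, 108 mm above its underside; the bar runs along this point's y.
- stand: Round raised aluminium stand, fixed, 86 mm in diameter, 20 mm high, with a rim 4 mm higher round its top (inner diameter 80 mm) inside which the canister stands. Origin: centre of its underside on the worktop.
- stand_top (a point): Centre of the stand's top face, 20 mm above the worktop.
- coaster: Flat round cork coaster, fixed on the worktop, 92 mm in diameter, 8 mm thick, no rim. Origin: centre of its underside.
- coaster_top (a point): Centre of the coaster's top face.
- hook: Lifting hook, 0.18 kg. Origin: middle of the collar's underside, on the grip's axis, z up. Orange grip block (40 mm in x, 24 in y, z 8 to 60 mm) on a steel collar plate (x -40 to 28, y -37 to 37, z 0 to 8 mm). A spine (8 x 14 mm, rear face at x = -38) hangs down and carries at its foot an upward V saddle, 26 mm wide in y, right below the grip; open tip at x = +16, z = -64; lowest point z = -84.
- hook_seat (a point): Centre of an 8 mm bar resting in the V, 70 mm below the hook's origin; axes as the hook's. The tip's top is 6 mm above this point (at x = +16 mm), the hook's lowest point 14 mm below it. The mouth faces +x: with the tip under a bar that lies along the hook's y, move the hook toward its own +x until the bar is over the V, then raise it; the bar settles in the V.
- hook_grip (a point): Middle of the orange grip block, 34 mm above the hook's origin; grip it across its 24 mm width (hook's y) from above. A small red dot on the collar's upper face at x = +23 mm marks the mouth side.
- holder: Holder of the hook, fixed, about 100 mm high: base plate 100 x 90 mm and two upright walls along x (56 mm long, 12 mm thick, inner faces at y = +-20 mm, tops 100 mm above the worktop). The hook's collar rests on the wall tops; spine and saddle hang in the 40 mm gap. The hook's x is the holder's x, roughly away from the robot. Origin: centre of its underside.
- holder_seat (a point): Where the hook's origin is when it hangs in the holder: centre of the gap at the level of the wall tops.
- bottle: White cleaner bottle with blue cap, 41 mm in diameter up to 100 mm, 129 mm high, loose, close to the stand on one of the two sides from which the bail could be hooked. Origin: centre of its underside.
- jar: Squat clear jar with a grey lid, 53 mm in diameter, 58 mm high, loose; on the far side of the stand from the bottle. Origin: centre of its underside.
- sensor_head: Black sensor head on a short post and round foot, 51 x 43 mm and 84 mm high, loose; on one side of the coaster. Origin: centre of its underside.
- tape_roll: Black roll of tape lying flat, 66 mm in diameter, 19 mm high, loose; on the far side of the coaster from the sensor head. Origin: centre of its underside.
- laptop: Open laptop, fixed, between the holder and the rest. Origin: centre of its base (about 0.26 m deep in x, 0.38 m wide in y, 15 mm high). The screen stands at the base's far edge (lower edge at x = 0.13 m, leaning back to x = 0.19 m), 0.37 m wide, top 0.26 m above the worktop; carry the hook round in front of it, over the keyboard.

How it is judged:
By the outcome, as a careful person would: the job done as asked, in the order asked, and still so for the second after the job is handed in, with the robot touching nothing.
It also fails if it takes over 72 s, if anything falls off the work surface, if the arm or the gripper's body presses on something with over 40 N, if the wrist force passes 120 N, or if a joint passes its speed limit or range.

ROBOT

A 6-joint arm with a two-finger parallel gripper is mounted at the origin on a cart in front of the work surface, level with it; the furniture and walls round the work are solid. World frame = base frame: x ahead of the robot, y to its left, z up, the work surface at z = 0. Lengths are in m, angles in degrees, forces in N, time in s.
With the tool pointing down it reaches from about 0.25 to 0.775 m from the base axis. Payload 8.9 kg.
Tool frame: the origin (TCP) lies midway between the tips of the shut fingers; the grasp point (between the pads) lies manip.grip_point_offset behind it (manip.grip_point_offset is the distance from the TCP to the grasp point, in m); z points along the fingers, y is the line along which they close (so a half turn about z gives the same grasp; the last joint's range is limited). The gripper opens to 85 mm and grips with 20 to 120 N. Pads are 22 mm wide; open, the fingers measure 114 mm over their backs; the gripper's body (76 mm by 85 mm) begins 54 mm behind the grasp point. The pads swing forward as they close: fully open they stand 13 mm farther back than shut.
Start: joints at [-74.387, 16.656, -8.789, 64.555, 0, 82.019], TCP at [0.21, -0.481, 0.231] pointing down, gripper open.
Joint ranges: [-144.48, 144.48], [-52.06, 99.96], [-74.48, 78.29], [-112.23, 115.85], [-86.99, 84.42], [-180, 180]. Speed limits (degrees/s): [127.2, 127.2, 159.86, 180, 180, 180].

INTERFACE

Orientations are given as a 3x3 rotation matrix whose columns are the frame's x, y, z axes.
In Python, from plant import manip, vision gives the robot as it stands (manip), with the cameras (vision).
- The arm moves only by the shell command python3 steer.py 'ROWS' [FORCE]. ROWS is a JSON list of rows, 1 to 10 of them, each of 5 numbers: dx, dy, dz in m, then a turn about the tool's z in degrees, then the finger opening in m; each row is the pose to reach, as a shift and turn from the pose commanded when the command began, along the tool's axes at that moment; what a row does not reach only later rows make up. A row lasts 1/8 s, in which the tool goes at most 0.0625 m and 10.7 degrees, less where a joint would pass 70% of its speed; a pose out of reach is approached as far as the arm can. The fingers move at their own pace and stop on an object; FORCE is the grip in N (left out, the last holds). Time passes only in rows, so rows that do not move let the fingers close. It prints the time, the measured TCP pose, the force, the opening and the grip force at its end.
- manip.sense(): the state, without advancing time (a new reading comes with each control period).
- vision.grab_frame(name): name is "scene" or "side" or "wrist"; returns a dict with "frame" (480x640x3 uint8, red, green, blue), "vfov" (degrees; the focal length in pixels is half the picture's height over the tangent of half this angle, whatever the lens; pixels are square), "cx", "cy" (the principal point, pixels), "R" (3x3) and "t" (3): a world point X has camera coordinates R X + t; the wrist camera has in their place "T_tool_cam" (4x4, takes a point from camera to tool coordinates, whose origin is the TCP and whose axes are the flange's). Camera axes: x right, y down, z forward; pixel columns grow to the right and rows downward; lengths in m; the calibration is good to about 2 mm. A picture is of the moment at which its call begins: read the wrist's pose just before it. There is no depth.
- manip.close_job(): hands the job in; it is judged then, once.
The state is a dict: "t": time; "joint_pos": joint angles; "qvel": joint speeds; "effort": joint torques, N m; "ee_pos": TCP position; "tcp_rot": TCP orientation; "force": force on the tool from outside, world axes, zero at the start; "ft_torque": the same for the moment, N m; "opening": finger opening in m; "finger_force": force on a finger pad.
Only numpy, scipy, OpenCV 4.12 (cv2) and the standard library are available. Lean on these libraries where they do the work, as an engineer would, in place of code of your own. Each camera call takes 0.05 s, during which the arm holds its last target. There are 200 camera calls.

## Working session

There is one attempt and no reset: what is moved stays moved. The work goes in short steps, Python scripts to look and compute and a shell command to move; the robot and the scene stay as the last step left them, time stands still between calls to the robot, and variables do not carry over. Pictures are saved under pics/ and viewed, at most 10 in all, crops included, and the job is handed in when it is done.

```bash
ls; mkdir -p pics; python3 - <<'E'
from plant import manip, vision
import cv2,numpy as np
s=manip.sense();print(s['t'],s['ee_pos'],s['tcp_rot'],s['opening'],manip.grip_point_offset)
for n in("scene","side","wrist"):
    f=vision.grab_frame(n);cv2.imwrite(f"pics/{n}0.png",f["frame"][:,:,::-1])
    print(n,{k:(np.round(v,4).tolist()) for k,v in f.items() if k!="frame"})
E
```

```text
pics
plant.py
steer.py
0.0 [ 0.2100341  -0.48067861  0.23073748] [[ 9.16402028e-01  4.00258922e-01 -3.44003545e-04]
 [ 4.00259025e-01 -9.16401179e-01  1.26193900e-03]
 [ 1.89857090e-04 -1.29413398e-03 -9.99999145e-01]] 0.08550854227978182 0.0187
scene {'vfov': 46.5069, 'cx': 315.8551, 'cy': 253.644, 'R': [[-0.8365, -0.5478, -0.0114], [-0.4254, 0.6625, -0.6165], [0.3453, -0.5109, -0.7873]], 't': [0.4705, 0.2848, 1.561]}
side {'vfov': 45.8378, 'cx': 316.3842, 'cy': 241.4792, 'R': [[-0.8231, -0.5677, 0.0124], [-0.2087, 0.282, -0.9364], [0.5281, -0.7734, -0.3506]], 't': [0.4359, 0.2146, 1.345]}
wrist {'vfov': 66.5591, 'cx': 319.4801, 'cy': 235.2595, 'T_tool_cam': [[0.0012, -0.9616, -0.2746, 0.0702], [1.0, 0.0012, 0.0003, -0.0001], [0.0, -0.2746, 0.9616, -0.1433], [0.0, 0.0, 0.0, 1.0]]}
```

View pics/scene0.png

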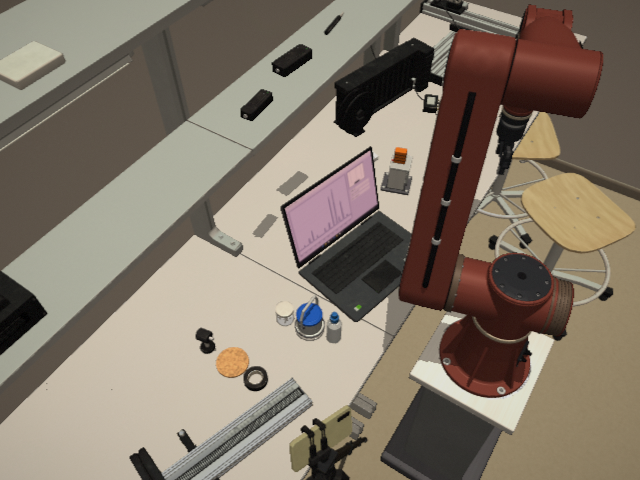

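View pics/side0.png

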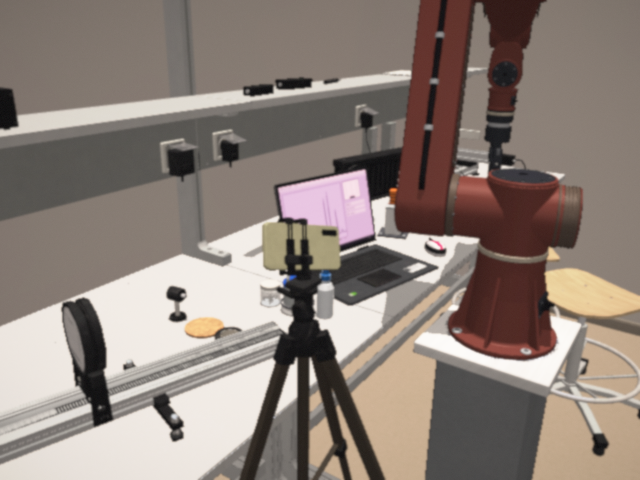

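View pics/wrist0.png

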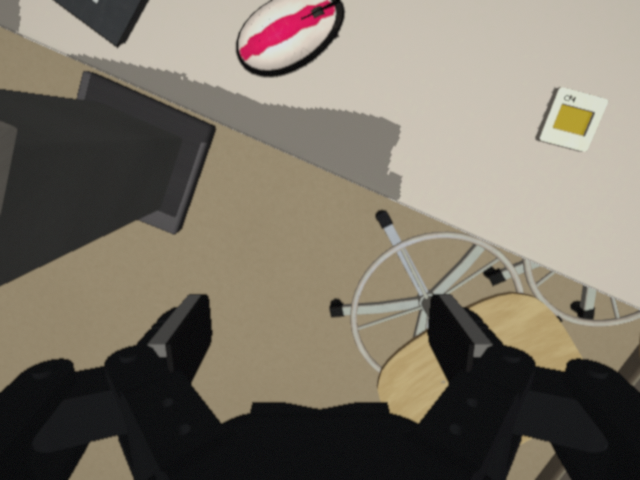

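The scene view shows the hook and holder at about (399,170) and the laptop at (360,265). The canister is at (309,318), between the jar (285,313) and the bottle (334,327). The coaster is at (232,362), with the sensor head (206,340) and tape roll (256,378) on either side. The side view is partly blocked by the tripod, and the wrist view doesn't show the holder yet.

```bash
cat > h.py <<'E'
from plant import manip, vision
import cv2,numpy as np
def snap(n,name=None):
    s=manip.sense();f=vision.grab_frame(n);f['f']=240/np.tan(np.radians(f['vfov']/2))
    if n=="wrist":
        T=np.eye(4);T[:3,:3]=s['tcp_rot'];T[:3,3]=s['ee_pos'];W=T@np.array(f['T_tool_cam'])
        f['Rw'],f['c']=W[:3,:3],W[:3,3]
    else: f['Rw']=np.array(f['R']).T;f['c']=-f['Rw']@np.array(f['t'])
    if name: cv2.imwrite(f"pics/{name}.png",f["frame"][:,:,::-1])
    return f
def ray(f,p): 
    d=f['Rw']@np.array([(p[0]-f['cx'])/f['f'],(p[1]-f['cy'])/f['f'],1]);return f['c'],d/np.linalg.norm(d)
def plane(f,p,z): c,d=ray(f,p);return c+d*(z-c[2])/d[2]
def proj(f,X): q=f['Rw'].T@(np.array(X)-f['c']);return np.array([f['cx'],f['cy']])+f['f']*q[:2]/q[2]
def tri(obs):
    A=0;b=0;L=[ray(f,p) for f,p in obs]
    for c,d in L: M=np.eye(3)-np.outer(d,d);A=A+M;b=b+M@c
    X=np.linalg.solve(A,b);return X,[float(np.linalg.norm(np.cross(X-c,d))) for c,d in L]
def blobs(f,lo,hi,amin=30):
    m=cv2.inRange(cv2.cvtColor(f['frame'],cv2.COLOR_RGB2HSV),np.array(lo),np.array(hi))
    n,l,st,c=cv2.connectedComponentsWithStats(m)
    return m,[(c[i].round(1).tolist(),st[i].tolist()) for i in range(1,n) if st[i][4]>=amin]
def rel(X,s=None):
    "world shift of TCP to X, in tool axes"
    s=s or manip.sense();return np.array(s['tcp_rot']).T@(np.array(X)-s['ee_pos'])
E
python3 - <<'E'
from h import *
f=snap("scene");np.set_printoptions(precision=3,suppress=True)
for n,p,z in [("grip",(400,156),.15),("canlid",(309,318),.085),("bottlecap",(334,315),.129),("jar",(285,308),.058),("coaster",(232,362),.008),("tape",(256,378),.01),("sensfoot",(208,347),.0),("lapL",(355,318),.015),("lapscreenTL",(283,207),.26),("lapscrTR",(370,150),.26),("lapBL",(300,262),.015)]:
    print(n,plane(f,p,z))
E
```

```text
grip [ 0.519 -0.445  0.15 ]
canlid [0.449 0.206 0.085]
bottlecap [0.382 0.184 0.129]
jar [0.535 0.202 0.058]
coaster [0.577 0.402 0.008]
tape [0.492 0.405 0.01 ]
sensfoot [0.667 0.399 0.   ]
lapL [0.362 0.099 0.015]
lapscreenTL [0.648 0.031 0.26 ]
lapscrTR [ 0.561 -0.305  0.26 ]
lapBL [0.611 0.016 0.015]
```

```bash
python3 steer.py '[[0.04,0.01,-0.02,0,0.085],[0.09,0.02,-0.04,5,0.085],[0.14,0.035,-0.06,10,0.085],[0.19,0.05,-0.08,15,0.085],[0.225,0.06,-0.09,20,0.085],[0.236,0.06,-0.09,22,0.085],[0.236,0.06,-0.09,22,0.085]]'; python3 - <<'E'
from h import *
f=snap("wrist","w1")
E
```

```text
t: 1.08
ee_pos: [0.4511, -0.4411, 0.3208]
tcp_rot: [[1.0, 0.03, -0.001], [0.03, -1.0, 0.001], [-0.0, -0.001, -1.0]]
force: [0.1, -0.5, 0.3]
opening: 0.0852
finger_force: 0.0
```

View pics/w1.png

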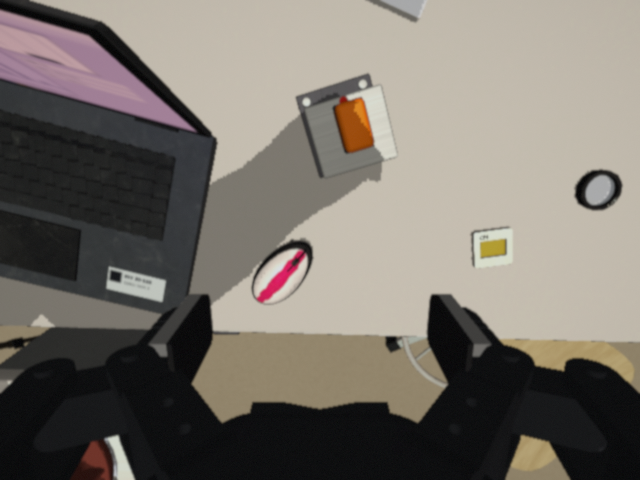

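The wrist view shows the orange grip at (355,125) with the red dot at its upper end, about (343,98). The mouth therefore points up in the image, tilted about 14° to the left. Next I'll measure it from a second pose.

```bash
cat >> h.py <<'E'
def orange(f):
    m=cv2.inRange(cv2.cvtColor(f['frame'],cv2.COLOR_RGB2HSV),np.array([5,150,90]),np.array([22,255,255]))
    c=max(cv2.findContours(m,0,1)[0],key=cv2.contourArea);return c
def red(f):
    m=cv2.inRange(cv2.cvtColor(f['frame'],cv2.COLOR_RGB2HSV),np.array([0,150,60]),np.array([3,255,255]))|cv2.inRange(cv2.cvtColor(f['frame'],cv2.COLOR_RGB2HSV),np.array([170,150,60]),np.array([180,255,255]))
    n,l,st,c=cv2.connectedComponentsWithStats(m);return [(c[i].round(1).tolist(),int(st[i][4])) for i in range(1,n) if st[i][4]>5]
E
python3 - <<'E'
from h import *
f=snap("wrist");c=orange(f);r=cv2.minAreaRect(c);print(r,red(f))
P=plane(f,r[0],.155);b=cv2.boxPoints(r);Q=[plane(f,p,.16)[:2] for p in b];print(P,np.round(Q,3).tolist())
s=manip.sense();print(rel(P+[-0.06,0,0.12],s).round(3), rel(P).round(3))
E
```

```text
((353.4117736816406, 123.64706420898438), (51.41754913330078, 29.10427474975586), 75.96376037597656) [([342.1, 97.8], 22), ([280.0, 277.6], 481)]
[ 0.52670504 -0.46628563  0.155     ] [[0.542, -0.449], [0.548, -0.471], [0.511, -0.483], [0.504, -0.461]]
[0.016 0.025 0.046] [0.076 0.027 0.166]
```

```bash
python3 steer.py '[[0.02,0.015,0.02,-7,0.085],[0.04,0.027,0.04,-14,0.085],[0.04,0.027,0.04,-14,0.085],[0.04,0.027,0.04,-14,0.085]]'; python3 - <<'E'
from h import *
f=snap("wrist","w2");c=orange(f);r=cv2.minAreaRect(c);print(r,red(f))
g=snap("scene");cg=orange(g)
print(cv2.boundingRect(cg),cv2.contourArea(cg))
f1=f;s=manip.sense();print(s['t'])
cv2.imwrite("pics/w2c.png",cv2.resize(f['frame'][60:300,220:440,::-1],None,fx=2.4,fy=2.4))
E
```

```text
t: 1.68
ee_pos: [0.4903, -0.4677, 0.2818]
tcp_rot: [[0.964, 0.267, -0.0], [0.267, -0.964, -0.0], [-0.0, 0.0, -1.0]]
force: [-0.4, -0.7, 0.4]
opening: 0.0852
finger_force: 0.0
((331.5796813964844, 180.30360412597656), (53.77548599243164, 31.343427658081055), 87.0643310546875) [([328.7, 145.6], 51), ([230.8, 299.8], 456)]
(401, 46, 59, 277) 12222.5
1.775
```

View pics/w2c.png

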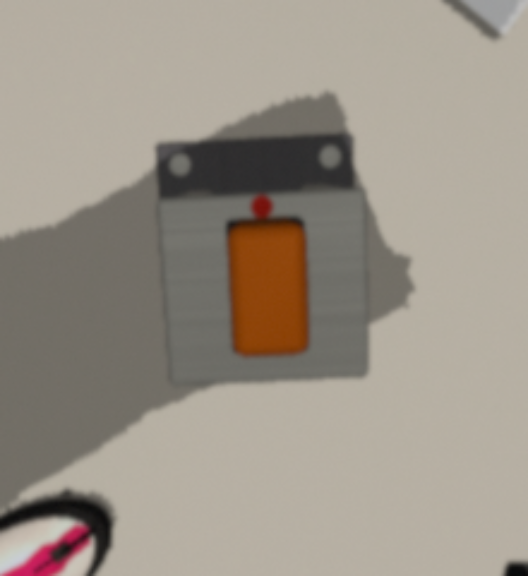

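The crop shows the grip, centred at about (331,180) in the full frame, with the red dot straight above it at (329,146). It still needs about 2–3° of turn. I'll triangulate the red dot and grip across the two wrist poses.

```bash
python3 - <<'E'
from h import *
np.set_printoptions(precision=4,suppress=True)
f=snap("wrist");r2=cv2.minAreaRect(orange(f))[0];d2=max([x for x in red(f) if x[0][1]<230],key=lambda x:x[1])[0]
f1=dict(f);T=np.eye(4);T[:3,:3]=[[1,.03,-.001],[.03,-1,.001],[0,-.001,-1]];T[:3,3]=[.4511,-.4411,.3208];W=T@np.array(f['T_tool_cam']);f1['Rw'],f1['c']=W[:3,:3],W[:3,3]
D=tri([(f1,(342.1,97.8)),(f,d2)]);G=tri([(f1,(353.4,123.6)),(f,r2)]);print("dot",D,"grip",G)
dz=plane(f,d2,.108);gz=plane(f,r2,.16);print(dz,gz)
for q in(cv2.boxPoints(cv2.minAreaRect(orange(f)))):print(plane(f,q,.16))
a=gz-dz;print("yaw",np.degrees(np.arctan2(-a[1],-a[0])))
E
```

```text
dot (array([ 0.549 , -0.4581,  0.1277]), [0.0007825208149132755, 0.0007825208149133084]) grip (array([ 0.5274, -0.4658,  0.1619]), [0.0004797007223618401, 0.00047970072236184726])
[ 0.5483 -0.4595  0.108 ] [ 0.5271 -0.4664  0.16  ]
[ 0.5417 -0.4498  0.16  ]
[ 0.5485 -0.4711  0.16  ]
[ 0.5119 -0.4836  0.16  ]
[ 0.5048 -0.4615  0.16  ]
yaw 17.93486667516185
```

```bash
python3 steer.py '[[0.02,0.005,0.03,-2.5,0.085],[0.036,0.008,0.06,-2.5,0.085],[0.036,0.008,0.06,-2.5,0.085],[0.036,0.008,0.06,-2.5,0.085]]'; python3 - <<'E'
from h import *
np.set_printoptions(precision=4,suppress=True)
f=snap("wrist");r=cv2.minAreaRect(orange(f));d2=max([x for x in red(f) if x[0][1]<300],key=lambda x:x[1])[0];print(r,d2)
Q=cv2.boxPoints(r)
s=manip.sense()
print([rel(plane(f,q,.16)).tolist() for q in Q]);print(plane(f,r[0],.16),plane(f,d2,.108),rel(plane(f,r[0],.16)))
f1=dict(f);T=np.eye(4);T[:3,:3]=[[.964,.267,0],[.267,-.964,0],[0,0,-1]];T[:3,3]=[.4903,-.4677,.2818];W=T@np.array(f['T_tool_cam']);f1['Rw'],f1['c']=W[:3,:3],W[:3,3]
print(tri([(f1,(328.7,145.6)),(f,d2)]),tri([(f1,(331.6,180.3)),(f,r[0])]))
E
```

```text
t: 2.33
ee_pos: [0.5277, -0.4659, 0.223]
tcp_rot: [[0.951, 0.31, 0.001], [0.31, -0.951, -0.001], [0.0, 0.001, -1.0]]
force: [0.0, -0.4, 1.0]
opening: 0.0851
finger_force: 0.0
((320.0, 253.0), (60.0, 38.0), 90.0) [319.8, 201.6]
[[0.018672478995709507, -0.011176248667525592, 0.0633845832382536], [0.018695516489560242, 0.010913563273665028, 0.06343367884183808], [-0.018978514186970497, 0.011518543988561695, 0.06340516827458935], [-0.018996342660100404, -0.011644860536863307, 0.06335369157818864]]
[ 0.5281 -0.4661  0.16  ] [ 0.5483 -0.4595  0.108 ] [ 0.0003 -0.0001  0.0634]
(array([ 0.5485, -0.4595,  0.1094]), [1.741441111967599e-06, 1.7414411118631934e-06]) (array([ 0.5266, -0.4667,  0.1551]), [5.9293773651433996e-05, 5.9293773651607814e-05])
```

```bash
python3 steer.py '[[0,0,0.04,0,0.085],[0,0,0.08,0,0.085],[0,0,0.105,0,0.085],[0,0,0.105,0,0.085],[0,0,0.105,0,0.02],[0,0,0.105,0,0.015],[0,0,0.105,0,0.01],[0,0,0.105,0,0.01],[0,0,0.105,0,0.01]]' 90
```

```text
t: 3.5
ee_pos: [0.5284, -0.466, 0.1173]
tcp_rot: [[0.951, 0.311, 0.001], [0.311, -0.951, -0.001], [0.001, 0.001, -1.0]]
force: [0.2, -0.0, 6.7]
opening: 0.0233
finger_force: 89.0
```

```bash
python3 steer.py '[[0,0,-0.01,0,0.01],[0,0,-0.04,0,0.01],[0,0,-0.08,0,0.01],[0,0,-0.12,0,0.01],[0,0,-0.15,0,0.01],[-0.02,-0.035,-0.16,0,0.01],[-0.05,-0.08,-0.16,0,0.01],[-0.08,-0.13,-0.16,-5,0.01],[-0.086,-0.15,-0.16,-8,0.01],[-0.086,-0.15,-0.16,-8,0.01]]'
```

```text
t: 4.75
ee_pos: [0.399, -0.3487, 0.2773]
tcp_rot: [[0.898, 0.44, 0.0], [0.44, -0.898, -0.0], [0.0, 0.001, -1.0]]
force: [-0.2, -0.3, -1.2]
opening: 0.023
finger_force: 89.1
```

```bash
python3 steer.py '[[0.02,-0.04,0,-5,0.01],[0.045,-0.09,0,-13,0.01],[0.07,-0.14,0,-22,0.01],[0.095,-0.185,0,-31,0.01],[0.125,-0.23,-0.01,-40,0.01],[0.16,-0.275,-0.02,-49,0.01],[0.19,-0.32,-0.02,-57,0.01],[0.212,-0.342,-0.02,-64,0.01],[0.212,-0.342,-0.02,-64,0.01],[0.212,-0.342,-0.02,-64,0.01]]'; python3 - <<'E'
from h import *
f=snap("wrist","w3");np.savez("w3.npz",**f)
E
```

```text
t: 6.0
ee_pos: [0.4402, 0.0504, 0.2963]
tcp_rot: [[-0.0, 1.0, -0.0], [1.0, 0.0, -0.0], [-0.0, -0.0, -1.0]]
force: [-0.2, -0.3, -1.6]
opening: 0.0233
finger_force: 89.3
```

View pics/w3.png

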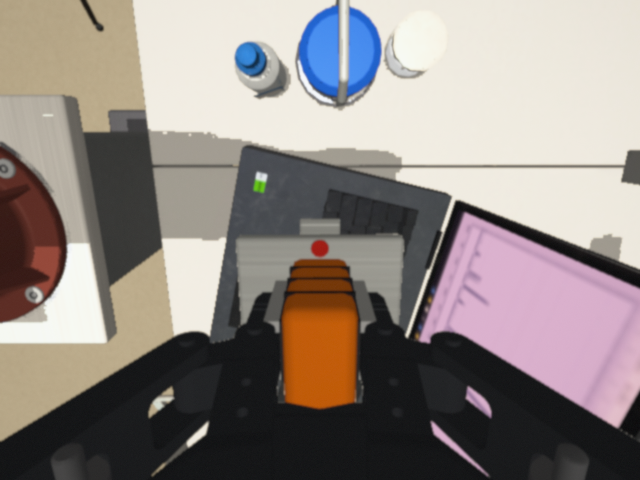

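The wrist view shows the blue lid at (340,52), with the bail bar running vertically in the image, i.e. along world y, at column ~343. The bottle is on the left (−x) at (255,62) and the jar on the right (+x) at (418,42). I'll hook from the jar side with the mouth pointing −x. First I'll move closer for a second view.

```bash
python3 steer.py '[[0.04,0.01,0,0,0.01],[0.075,0.02,0,0,0.01],[0.075,0.02,0,0,0.01],[0.075,0.02,0,0,0.01]]'; python3 - <<'E'
from h import *
f=snap("wrist","w4");np.savez("w4.npz",**f)
cv2.imwrite("pics/w4c.png",cv2.resize(f['frame'][0:250,180:480,::-1],None,fx=2.4,fy=2.4))
E
```

```text
t: 6.55
ee_pos: [0.4595, 0.1248, 0.2962]
tcp_rot: [[-0.0, 1.0, -0.0], [1.0, 0.0, -0.0], [-0.0, -0.0, -1.0]]
force: [-0.7, -0.3, -2.4]
opening: 0.0229
finger_force: 89.3
```

View pics/w4c.png

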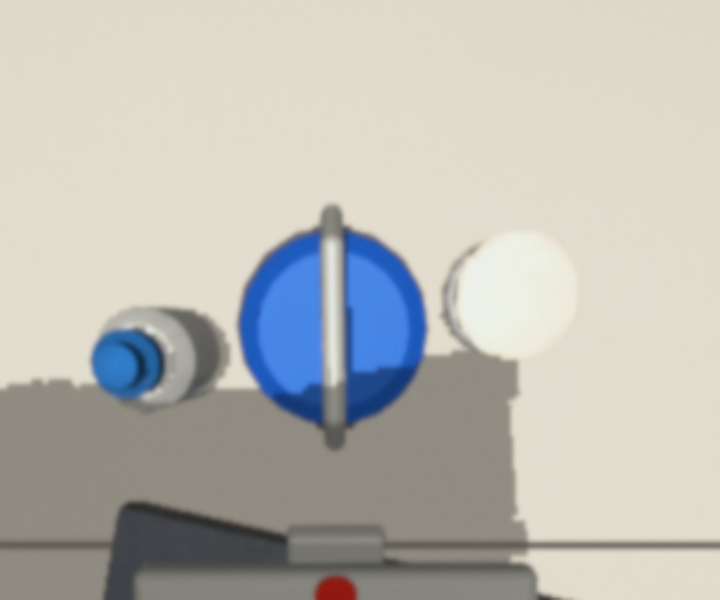

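The crop shows the lid centred at full-frame (318,136). The bail bar is almost vertical at columns 318–319, tilted about 1°. The bottle cap is at (231,151) and the jar lid at (396,123).

```bash
cat >> h.py <<'E'
def lid(f,box):
    x0,y0,x1,y1=box;h=cv2.cvtColor(f['frame'],cv2.COLOR_RGB2HSV);m=cv2.inRange(h,np.array([100,120,40]),np.array([125,255,255]));k=np.zeros_like(m);k[y0:y1,x0:x1]=m[y0:y1,x0:x1]
    hull=cv2.convexHull(cv2.findNonZero(k));return k,cv2.fitEllipse(hull),hull
def bar(k,e,vert=True):
    "bar centre across the lid: gap between the blue halves, per row"
    if not vert:k=k.T;e=((e[0][1],e[0][0]),(e[1][0],e[1][1]),0)
    o=[]
    for r in range(int(e[0][1]-e[1][0]*.3),int(e[0][1]+e[1][0]*.3)):
        c=np.flatnonzero(k[r]);
        if len(c)<10: continue
        g=np.diff(c);i=g.argmax()
        if g[i]>3:o.append((r,(c[i]+c[i+1])/2,g[i]-1))
    return np.array(o)
E
python3 - <<'E'
from h import *
np.set_printoptions(precision=4,suppress=True)
A=dict(np.load("w3.npz"));B=dict(np.load("w4.npz"))
kb,eb,_=lid(B,(270,80,370,190));ka,ea,_=lid(A,(290,0,390,110));print(ea,eb)
print(plane(B,eb[0],.082),plane(A,ea[0],.082),tri([(A,ea[0]),(B,eb[0])]))
o=bar(kb,eb);p=np.polyfit(o[:,0],o[:,1],1);print(len(o),p,o[:,2].mean())
r0,r1=100,175;P=plane(B,(np.polyval(p,r0),r0),.128);Q=plane(B,(np.polyval(p,r1),r1),.128);print(P,Q,"baryaw",np.degrees(np.arctan2(P[1]-Q[1],P[0]-Q[0])))
g=cv2.cvtColor(B['frame'],cv2.COLOR_RGB2GRAY)
print("bail ends z.12",plane(B,(180+330.5/2.4,206/2.4),.115),plane(B,(180+334.5/2.4,450/2.4),.115))
print("bottle",plane(B,(231,151),.129),"jar",plane(B,(180+516/2.4,295/2.4),.058))
E
```

```text
((339.7247619628906, 51.13315963745117), (81.12298583984375, 90.70137786865234), 4.964874744415283) ((318.3620300292969, 135.9521026611328), (76.64619445800781, 79.94425201416016), 177.5208740234375)
[0.4588 0.1901 0.082 ] [0.4584 0.1885 0.082 ] (array([0.4588, 0.19  , 0.0744]), [3.7986408557726995e-05, 3.798640855776982e-05])
46 [  0.0213 315.4996] 10.478260869565217
[0.4584 0.2185 0.128 ] [0.4597 0.1588 0.128 ] baryaw 91.30333806656157
bail ends z.12 [0.4583 0.2305 0.115 ] [0.4598 0.1463 0.115 ]
bottle [0.3866 0.1786 0.129 ] jar [0.5351 0.2024 0.058 ]
```

```bash
python3 steer.py '[[0.01,0.02,0,-6,0.01],[0.02,0.04,0,-16,0.01],[0.03,0.06,0,-26,0.01],[0.04,0.08,0,-36,0.01],[0.055,0.09,0,-46,0.01],[0.064,0.09,0,-56,0.01],[0.064,0.09,0,-66,0.01],[0.064,0.09,0,-76,0.01],[0.064,0.09,0,-85,0.01],[0.064,0.09,0,-91.3,0.01]]';python3 steer.py '[[0,0,0,0,0.01],[0,0,0,0,0.01]]'; python3 - <<'E'
from h import *
np.set_printoptions(precision=4,suppress=True)
f=snap("wrist","w5");np.savez("w5.npz",**f);B=dict(np.load("w4.npz"))
kb,eb,_=lid(B,(270,80,370,190));o=bar(kb,eb);p=np.polyfit(o[:,0],o[:,1],1)
L=proj(f,[.459,.189,.082]);print("pred lid",L)
x,y=L.astype(int);k,e,_=lid(f,(x-60,max(y-60,0),x+60,y+60));print(e,plane(f,e[0],.082))
o5=bar(k,e,False);print(len(o5),o5[:,2].mean());p5=np.polyfit(o5[:,0],o5[:,1],1)
# height of bar: where the two views agree in x at y=.189
for z in(.11,.115,.12,.125,.13,.135):
    def at(f,pf):
        pts=np.array([plane(f,pf(t),z) for t in range(-60,61,10)]);i=pts[:,1].argsort();return np.interp(.189,pts[i,1],pts[i,0])
    print(z,at(B,lambda t:(np.polyval(p,eb[0][1]+t),eb[0][1]+t)),at(f,lambda t:(e[0][0]+t,np.polyval(p5,e[0][0]+t))))
P,Q=[plane(f,(c,np.polyval(p5,c)),.128) for c in(e[0][0]-30,e[0][0]+30)];print("baryaw",np.degrees(np.arctan2(P[1]-Q[1],P[0]-Q[0])))
E
```

```text
t: 7.85
ee_pos: [0.5495, 0.1885, 0.2964]
tcp_rot: [[-1.0, -0.027, -0.0], [-0.027, 1.0, -0.0], [0.0, -0.0, -1.0]]
force: [-0.3, -0.7, -1.2]
opening: 0.0228
finger_force: 89.4
t: 8.1
ee_pos: [0.5495, 0.1892, 0.2964]
tcp_rot: [[-1.0, -0.021, 0.0], [-0.021, 1.0, -0.0], [-0.0, -0.0, -1.0]]
force: [-0.3, 0.2, -2.2]
opening: 0.023
finger_force: 89.4
pred lid [321.0411 107.0389]
((320.5940246582031, 106.4478759765625), (78.17847442626953, 83.46622467041016), 179.95156860351562) [0.4585 0.1886 0.082 ]
47 11.0
0.11 0.45895464190125906 0.45744347397024465
0.115 0.45897493783563303 0.45779446971490956
0.12 0.45899523377000695 0.4581454654595744
0.125 0.459015529704381 0.4584964612042393
0.13 0.45903582563875495 0.4588474569489042
0.135 0.45905612157312886 0.45919845269356907
baryaw -88.73937115005295
```

View pics/w5.png

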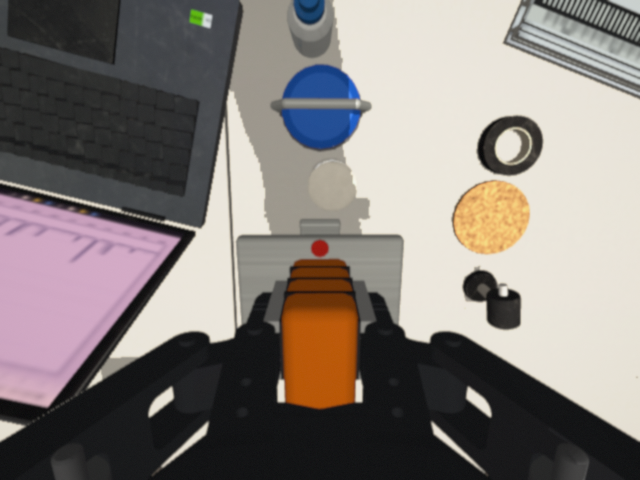

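The wrist view shows the lid at (320,106), the bar level at row ~105, and the jar at (331,185) beneath the hook tip. The coaster is at (491,217), the tape roll at (511,145) and the sensor head at (495,300). The two-view bar height comes out at about 0.13 m, in agreement with the text. Next I'll descend and bring the tip under the bar.

```bash
python3 steer.py '[[0,0,0.03,0,0.01],[0,0,0.07,0,0.01],[0,0,0.095,0,0.01],[0,0,0.103,0,0.01],[0.02,0,0.103,0,0.01],[0.04,0.001,0.103,0,0.01],[0.04,0.001,0.103,0,0.01]]'; python3 - <<'E'
from h import *
np.set_printoptions(precision=4,suppress=True)
f=dict(np.load("w5.npz"))
h=cv2.cvtColor(f['frame'],cv2.COLOR_RGB2HSV);m=cv2.inRange(h,np.array([8,70,100]),np.array([28,255,255]));m[:,:430]=0
c=max(cv2.findContours(m,0,1)[0],key=cv2.contourArea);e=cv2.fitEllipse(cv2.convexHull(c));print("coaster",e,plane(f,e[0],.008))
g=snap("scene");h=cv2.cvtColor(g['frame'],cv2.COLOR_RGB2HSV);m=cv2.inRange(h,np.array([8,100,100]),np.array([22,255,255]));k=m*0;k[340:385,205:255]=m[340:385,205:255]
e2=cv2.fitEllipse(cv2.convexHull(cv2.findNonZero(k)));print(e2,plane(g,e2[0],.008),tri([(f,e[0]),(g,e2[0])]))
print("tape",plane(f,(511,145),.019),"sensor",plane(f,(504,308),.08),plane(f,(480,285),.005))
w=snap("wrist","w6")
E
```

```text
t: 9.02
ee_pos: [0.509, 0.1901, 0.1944]
tcp_rot: [[-1.0, -0.024, 0.001], [-0.024, 1.0, 0.0], [-0.001, 0.0, -1.0]]
force: [0.6, -0.1, -1.9]
opening: 0.0231
finger_force: 89.4
coaster ((490.8226318359375, 216.88687133789062), (70.69091796875, 79.63845825195312), 55.61524963378906) [0.5756 0.3975 0.008 ]
((232.0911102294922, 361.97412109375), (29.520118713378906, 32.9769172668457), 65.16187286376953) [0.577  0.4015 0.008 ] (array([0.5777, 0.4   , 0.0038]), [0.0011242434709290469, 0.0011242434709292529])
tape [0.4906 0.4023 0.019 ] sensor [0.6604 0.392  0.08  ] [0.6661 0.3985 0.005 ]
```

View pics/w6.png

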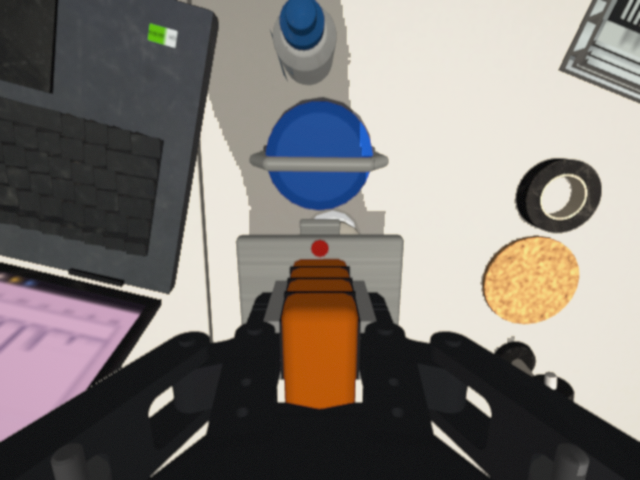

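The wrist view shows the hook tip at (320,225) below the bar (row 160) and lined up with its middle at column ~320. The jar below is clear. I'll advance 50 mm so the bar sits over the V.

```bash
python3 steer.py '[[0.015,0,0,0,0.01],[0.03,0,0,0,0.01],[0.042,0,0,0,0.01],[0.05,0,0,0,0.01],[0.05,0,0,0,0.01],[0.05,0,-0.006,0,0.01],[0.05,0,-0.012,0,0.01],[0.05,0,-0.016,0,0.01],[0.05,0,-0.016,0,0.01]]'; python3 - <<'E'
from h import *
f=snap("wrist","w7");cv2.imwrite("pics/w7c.png",cv2.resize(f['frame'][80:330,180:480,::-1],None,fx=2.4,fy=2.4))
E
```

```text
t: 10.25
ee_pos: [0.4598, 0.1888, 0.2097]
tcp_rot: [[-1.0, -0.024, 0.001], [-0.024, 1.0, 0.0], [-0.001, 0.0, -1.0]]
force: [1.2, 0.6, -1.8]
opening: 0.0229
finger_force: 89.4
```

View pics/w7c.png

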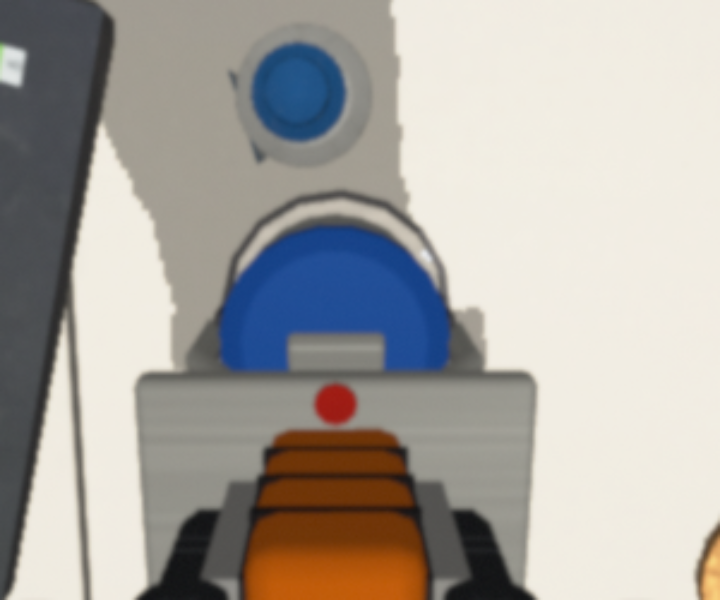

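The tip is past the bar, which is now hidden under the collar, and the lid and bottle are undisturbed. That was picture 10, so from here on I work by numbers only. I'll raise slowly until the canister's weight shows.

```bash
python3 steer.py '[[0,0,-0.002,0,0.01],[0,0,-0.004,0,0.01],[0,0,-0.006,0,0.01],[0,0,-0.008,0,0.01],[0,0,-0.010,0,0.01],[0,0,-0.010,0,0.01],[0,0,-0.010,0,0.01]]';python3 -c "
from h import *
for i in range(4):
    f=snap('wrist');print(manip.sense()['force'])
k,e,_=lid(f,(240,100,400,320));print(e,[plane(f,(e[0][0],e[0][1]-e[1][1]/2),z) for z in (.082,.092)])"
```

```text
t: 11.18
ee_pos: [0.4593, 0.1887, 0.2192]
tcp_rot: [[-1.0, -0.024, -0.0], [-0.024, 1.0, -0.0], [0.0, -0.0, -1.0]]
force: [-0.6, -0.8, -6.1]
opening: 0.023
finger_force: 89.1
[ 0.20341821  0.09283651 -6.29776655]
[-0.26902756  0.30982893 -6.74498196]
[ 0.18379957 -0.97235547 -5.85981312]
[ 0.56716614 -0.90551015 -6.62162565]
((313.87847900390625, 180.47933959960938), (108.4548110961914, 155.04298400878906), 166.47975158691406) [array([0.37084645, 0.18278036, 0.082     ]), array([0.37154704, 0.18294518, 0.092     ])]
```

```bash
python3 steer.py '[[0,0,-0.003,0,0.01],[0,0,-0.009,0,0.01],[0,0,-0.017,0,0.01],[0,0,-0.027,0,0.01],[0,0,-0.037,0,0.01],[0,0,-0.047,0,0.01],[0,0,-0.057,0,0.01],[0,0,-0.065,0,0.01],[0,0,-0.07,0,0.01],[0,0,-0.07,0,0.01]]'; python3 -c "
from h import *
f=snap('wrist')
for z in(.07,.15):print(proj(f,[.577,.4,.008]))
np.savez('w8.npz',**f)
h=cv2.cvtColor(f['frame'],cv2.COLOR_RGB2HSV);m=cv2.inRange(h,np.array([8,70,100]),np.array([28,255,255]));m[:,:430]=0
c=max(cv2.findContours(m,0,1)[0],key=cv2.contourArea);e=cv2.fitEllipse(cv2.convexHull(c));print(e,cv2.boundingRect(c),plane(f,e[0],.008))"
```

```text
t: 12.62
ee_pos: [0.4595, 0.1888, 0.2895]
tcp_rot: [[-1.0, -0.024, 0.0], [-0.024, 1.0, 0.0], [-0.0, 0.0, -1.0]]
force: [-0.1, 0.7, -7.3]
opening: 0.0229
finger_force: 89.0
[484.2311997  289.24878909]
[484.2311997  289.24878909]
((482.4361572265625, 287.8465881347656), (65.80902862548828, 74.86190795898438), 65.92098999023438) (446, 254, 74, 68) [0.57514758 0.39745433 0.008     ]
```

```bash
python3 steer.py '[[-0.002,0.002,0,1,0.01],[-0.006,0.005,0,4,0.01],[-0.012,0.010,0,8,0.01],[-0.019,0.015,0,13,0.01],[-0.026,0.021,0,18,0.01],[-0.033,0.027,0,23,0.01],[-0.040,0.033,0,28,0.01],[-0.047,0.039,0,33,0.01],[-0.054,0.044,0,38,0.01],[-0.060,0.049,0,43,0.01]]'; python3 -c "
from h import *
s=manip.sense();print(rel([.5758,.29,.2895],s).round(4))"
```

```text
t: 13.92
ee_pos: [0.5184, 0.2394, 0.2888]
tcp_rot: [[-0.745, 0.667, -0.001], [0.667, 0.745, -0.0], [0.0, -0.001, -1.0]]
force: [0.6, -0.8, -7.2]
opening: 0.0228
finger_force: 88.8
[-0.0091  0.076  -0.0008]
```

```bash
python3 steer.py '[[-0.001,0.008,0,5,0.01],[-0.002,0.017,0,10,0.01],[-0.003,0.027,0,16,0.01],[-0.004,0.037,0,22,0.01],[-0.005,0.047,0,28,0.01],[-0.006,0.056,0,34,0.01],[-0.007,0.064,0,39,0.01],[-0.008,0.071,0,44,0.01],[-0.009,0.075,0,47,0.01],[-0.009,0.076,0,48,0.01]]';python3 steer.py '[[-0.0,0.0,0,0,0.01],[-0.0,0.00,0,0,0.01]]'; cat > c.py <<'E'
from h import *
np.set_printoptions(precision=4,suppress=True)
f=snap('wrist');h=cv2.cvtColor(f['frame'],cv2.COLOR_RGB2HSV);m=cv2.inRange(h,np.array([8,70,100]),np.array([28,255,255]));m[235:]=0
c=max(cv2.findContours(m,0,1)[0],key=cv2.contourArea);e=cv2.fitEllipse(cv2.convexHull(c));P=plane(f,e[0],.008);print("coaster",e,cv2.boundingRect(c),P,rel(P))
Q=cv2.convexHull(c)[:,0].astype(float);W=np.array([plane(f,q,.008)[:2] for q in Q]);cc,r=cv2.minEnclosingCircle(W.astype(np.float32));print(cc,r)
k,e,_=lid(f,(240,60,400,260));x,y,w,hh=cv2.boundingRect(k);s=manip.sense();zl=s['ee_pos'][2]-.2145+.082
print("lid rows",(x,y,w,hh),plane(f,(x+w/2,y),zl)-s['ee_pos'],s['force'],s['t'])
E
python3 c.py
```

```text
t: 15.18
ee_pos: [0.5755, 0.2902, 0.2886]
tcp_rot: [[-0.006, 1.0, -0.001], [1.0, 0.006, -0.0], [-0.0, -0.001, -1.0]]
force: [0.0, 0.7, -6.7]
opening: 0.023
finger_force: 88.7
t: 15.42
ee_pos: [0.5752, 0.2899, 0.2892]
tcp_rot: [[-0.007, 1.0, -0.0], [1.0, 0.007, -0.0], [-0.0, -0.0, -1.0]]
force: [0.3, -0.4, -6.8]
opening: 0.0233
finger_force: 88.7
coaster ((322.1006164550781, 92.7161865234375), (84.1639404296875, 89.71334075927734), 0.7709999084472656) (280, 48, 85, 90) [0.5775 0.3998 0.008 ] [0.1098 0.003  0.2813]
(0.5775344967842102, 0.39831557869911194) 0.04594818502664566
lid rows (272, 178, 95, 57) [ 0.0001  0.0359 -0.1325] [ 0.2845 -0.7548 -6.8732] 15.475
```

```bash
python3 steer.py '[[0.003,0,0,0,0.01],[0.010,0,0,0,0.01],[0.022,0,0,0,0.01],[0.036,0.001,0,0,0.01],[0.050,0.001,0,0,0.01],[0.064,0.002,0,0,0.01],[0.078,0.002,0,0,0.01],[0.092,0.003,0,0,0.01],[0.104,0.003,0,0,0.01],[0.110,0.003,0,0,0.01]]';python3 steer.py '[[0,0,0,0,0.01],[0,0,0,0,0.01],[0,0,0.005,0,0.01],[0,0,0.013,0,0.01],[0,0,0.023,0,0.01],[0,0,0.033,0,0.01],[0,0,0.043,0,0.01],[0,0,0.053,0,0.01],[0,0,0.060,0,0.01],[0,0,0.063,0,0.01]]'; python3 c.py
```

```text
t: 16.73
ee_pos: [0.5775, 0.4009, 0.2891]
tcp_rot: [[-0.007, 1.0, -0.0], [1.0, 0.007, 0.0], [0.0, -0.0, -1.0]]
force: [-0.6, -0.4, -7.1]
opening: 0.0231
finger_force: 88.7
t: 17.98
ee_pos: [0.5775, 0.4, 0.2257]
tcp_rot: [[-0.007, 1.0, -0.0], [1.0, 0.007, -0.0], [-0.0, -0.0, -1.0]]
force: [0.3, 1.2, -6.2]
opening: 0.0233
finger_force: 88.8
coaster ((319.3738098144531, 202.94921875), (89.41915893554688, 90.90961456298828), 84.60228729248047) (274, 159, 92, 50) [0.5777 0.4005 0.008 ] [0.0006 0.0004 0.2176]
(0.577753484249115, 0.39948412775993347) 0.0458032488822937
lid rows (273, 179, 93, 56) [ 0.0002  0.0351 -0.1325] [ 0.5599  0.5665 -6.7169] 18.025
```

```bash
python3 steer.py '[[0,0,0.004,0,0.01],[0,0,0.009,0,0.01],[0,0,0.013,0,0.01],[0,0,0.016,0,0.01],[0,0,0.018,0,0.01],[0,0,0.020,0,0.01],[0,0,0.0215,0,0.01],[0,0,0.023,0,0.01],[0,0,0.0245,0,0.01],[0,0,0.026,0,0.01]]';python3 steer.py '[[0,0,0.001,0,0.01],[0,0,0.002,0,0.01],[0,0,0.003,0,0.01],[0,0,0.003,0,0.01]]'; python3 c.py|tail -1
```

```text
t: 19.27
ee_pos: [0.578, 0.4002, 0.2009]
tcp_rot: [[-0.007, 1.0, 0.001], [1.0, 0.007, 0.001], [0.001, 0.001, -1.0]]
force: [-0.4, -1.1, -1.6]
opening: 0.0231
finger_force: 89.2
t: 19.77
ee_pos: [0.5776, 0.4, 0.1972]
tcp_rot: [[-0.007, 1.0, -0.0], [1.0, 0.007, -0.0], [-0.0, -0.0, -1.0]]
force: [0.3, -0.5, -2.1]
opening: 0.023
finger_force: 89.2
lid rows (272, 180, 96, 55) [ 0.0007  0.0344 -0.1325] [ 0.2359 -0.8748 -1.2234] 19.825
```

```bash
python3 steer.py '[[0,0,0.005,0,0.01],[0,0,0.010,0,0.01],[0,0,0.015,0,0.01],[0,0,0.015,0,0.01],[0,0,0.015,0,0.01],[-0.008,0,0.015,0,0.01],[-0.018,0,0.015,0,0.01],[-0.028,0,0.015,0,0.01],[-0.04,0,0.015,0,0.01],[-0.055,0,0.015,0,0.01]]';python3 steer.py '[[-0.015,0,0,0,0.01],[-0.025,0,0,0,0.01],[-0.03,0,-0.02,0,0.01],[-0.03,0,-0.06,0,0.01],[-0.03,0,-0.1,0,0.01],[-0.03,0,-0.115,0,0.01],[-0.03,0,-0.115,0,0.01]]'; python3 - <<'E'
from h import *
np.set_printoptions(precision=4,suppress=True)
f=snap('wrist','w9');x,y=proj(f,[.5775,.399,.07]).astype(int);print(x,y)
k,e,h=lid(f,(x-65,max(0,y-65),x+65,y+65));print(e,plane(f,e[0],.07))
W=np.array([plane(f,q,.07)[:2] for q in h[:,0].astype(float)]);print(cv2.minEnclosingCircle(W.astype(np.float32)))
hs=cv2.cvtColor(f['frame'],cv2.COLOR_RGB2HSV);m=cv2.inRange(hs,np.array([8,70,100]),np.array([28,255,255]));m[235:]=0
W=np.array([plane(f,q,.008)[:2] for q in cv2.convexHull(cv2.findNonZero(m))[:,0].astype(float)]);print("coaster",cv2.minEnclosingCircle(W.astype(np.float32)))
E
```

```text
t: 21.08
ee_pos: [0.578, 0.344, 0.1824]
tcp_rot: [[-0.007, 1.0, 0.0], [1.0, 0.007, -0.0], [-0.0, 0.0, -1.0]]
force: [-0.1, 1.2, -1.2]
opening: 0.0228
finger_force: 89.2
t: 21.95
ee_pos: [0.5788, 0.315, 0.2985]
tcp_rot: [[-0.007, 1.0, 0.002], [1.0, 0.007, 0.001], [0.001, 0.002, -1.0]]
force: [0.4, 0.1, -2.4]
opening: 0.0228
finger_force: 89.6
317 116
((317.9640808105469, 116.70811462402344), (74.25941467285156, 77.4728012084961), 176.66671752929688) [0.5777 0.3984 0.07  ]
((0.5777596235275269, 0.3968816101551056), 0.0366540253162384)
coaster ((0.41813284158706665, 0.3885272741317749), 0.20453621447086334)
```

```bash
python3 steer.py '[[-0.02,-0.01,0,0,0.01],[-0.06,-0.03,0,0,0.01],[-0.105,-0.055,0,0,0.01],[-0.15,-0.08,0,0,0.01],[-0.195,-0.105,0,0,0.01],[-0.24,-0.13,0,4,0.01],[-0.285,-0.145,0,10,0.01],[-0.33,-0.155,0,17,0.01],[-0.375,-0.165,0,24,0.01],[-0.41,-0.175,0,30,0.01]]';python3 -c "
from h import *
print(rel([.40,-.35,.28]).round(3))"
```

```text
t: 23.25
ee_pos: [0.4048, -0.0975, 0.2962]
tcp_rot: [[0.498, 0.867, -0.001], [0.867, -0.498, 0.0], [-0.0, -0.001, -1.0]]
force: [1.5, 0.6, -1.9]
opening: 0.0233
finger_force: 89.5
[-0.221  0.122  0.016]
```

```bash
python3 steer.py '[[-0.03,0.016,0,5,0.01],[-0.07,0.038,0,11,0.01],[-0.11,0.06,0.005,18,0.01],[-0.15,0.083,0.01,25,0.01],[-0.185,0.102,0.016,31,0.01],[-0.21,0.116,0.016,37,0.01],[-0.221,0.122,0.016,42,0.01],[-0.221,0.122,0.016,42,0.01]]';python3 -c "
from h import *
print(rel([.5284,-.466,.28]).round(4))"
```

```text
t: 24.25
ee_pos: [0.4022, -0.3487, 0.2799]
tcp_rot: [[0.949, 0.315, -0.001], [0.315, -0.949, 0.002], [-0.001, -0.002, -1.0]]
force: [-1.1, -0.7, -1.6]
opening: 0.0227
finger_force: 89.4
[ 0.0828  0.1511 -0.0005]
```

```bash
python3 steer.py '[[0.015,0.025,0,0,0.01],[0.035,0.06,0,0,0.01],[0.055,0.1,0,0,0.01],[0.072,0.13,0,0,0.01],[0.081,0.148,0,0,0.01],[0.083,0.151,0,0,0.01],[0.083,0.151,0,0,0.01],[0.083,0.151,0,0,0.01]]';python3 -c "
from h import *
np.set_printoptions(precision=4,suppress=True)
s=manip.sense();R=s['tcp_rot'];print(rel([.5284,-.466,.1173],s),np.degrees(np.arctan2(R[1][0],R[0][0])))
f=snap('wrist');print(red(f))"
```

```text
t: 25.25
ee_pos: [0.5289, -0.4649, 0.2817]
tcp_rot: [[0.949, 0.316, -0.0], [0.316, -0.949, 0.0], [-0.0, -0.0, -1.0]]
force: [-0.7, 0.4, -2.6]
opening: 0.0232
finger_force: 89.4
[-0.0008  0.0009  0.1644] 18.435909905360933
[([319.4, 247.9], 206), ([220.4, 323.8], 259)]
```

```bash
python3 steer.py '[[-0.0005,0.001,0.02,0.3,0.01],[-0.0005,0.001,0.05,0.3,0.01],[-0.0005,0.001,0.08,0.3,0.01],[-0.0005,0.001,0.105,0.3,0.01],[-0.0005,0.001,0.125,0.3,0.01],[-0.0005,0.001,0.14,0.3,0.01],[-0.0005,0.001,0.15,0.3,0.01],[-0.0005,0.001,0.156,0.3,0.01],[-0.0005,0.001,0.159,0.3,0.01],[-0.0005,0.001,0.159,0.3,0.01]]'
```

```text
t: 26.55
ee_pos: [0.5293, -0.4669, 0.1225]
tcp_rot: [[0.951, 0.311, 0.0], [0.311, -0.951, -0.0], [0.0, 0.0, -1.0]]
force: [-0.2, -0.3, -1.4]
opening: 0.023
finger_force: 89.6
```

```bash
python3 steer.py '[[0,0,0.001,0,0.01],[0,0,0.002,0,0.01],[0,0,0.003,0,0.01],[0,0,0.004,0,0.01],[0,0,0.004,0,0.01]]'
```

```text
t: 27.18
ee_pos: [0.5291, -0.4667, 0.1182]
tcp_rot: [[0.951, 0.311, -0.0], [0.311, -0.951, 0.0], [-0.0, -0.0, -1.0]]
force: [-0.4, 0.2, -1.5]
opening: 0.0231
finger_force: 89.6
```

Not touching yet. The grasp was made at 0.1173, so I'll go on in small steps to contact.

```bash
python3 steer.py '[[0,0,0.0005,0,0.01],[0,0,0.001,0,0.01],[0,0,0.0015,0,0.01],[0,0,0.0015,0,0.01]]'
```

```text
t: 27.68
ee_pos: [0.5292, -0.4668, 0.1173]
tcp_rot: [[0.951, 0.311, 0.0], [0.311, -0.951, -0.0], [0.0, 0.0, -1.0]]
force: [-2.2, 1.4, 4.9]
opening: 0.0232
finger_force: 90.2
```

```bash
python3 steer.py '[[0,0,0,0,0.03],[0,0,0,0,0.045],[0,0,0,0,0.065],[0,0,0,0,0.085],[0,0,0,0,0.085],[0,0,-0.02,0,0.085],[0,0,-0.06,0,0.085],[0,0,-0.105,0,0.085],[0,0,-0.105,0,0.085],[0,0,-0.105,0,0.085]]'; python3 - <<'E'
from h import *
np.set_printoptions(precision=4,suppress=True)
f=snap("wrist");r=cv2.minAreaRect(orange(f));d=[x for x in red(f) if x[0][1]<300];print(r,d,plane(f,r[0],.16),plane(f,d[0][0],.108))
g=snap("scene");k,e,_=lid(g,(205,325,260,385));print(e,plane(g,e[0],.07))
for n,X in dict(canister=[.5777,.398,.008],bottle=[.3866,.1786,.129],jar=[.535,.202,.058],sensor=[.6604,.392,.08],tape=[.4906,.4023,.01]).items():print(n,proj(g,X))
a=cv2.imread("pics/scene0.png");b=g['frame'][:,:,::-1];D=cv2.absdiff(a,np.ascontiguousarray(b)).max(2)
for n,(x,y,w,h) in dict(bottle=(325,308,18,40),jar=(276,300,18,28),sens=(194,326,22,26),tape=(244,366,24,26)).items():print(n,D[y:y+h,x:x+w].mean().round(1),(D[y:y+h,x:x+w]>50).sum())
E
```

```text
t: 28.92
ee_pos: [0.529, -0.4667, 0.2213]
tcp_rot: [[0.951, 0.311, -0.0], [0.311, -0.951, 0.0], [-0.0, -0.0, -1.0]]
force: [0.5, -0.3, -0.0]
opening: 0.0847
finger_force: 0.0
((319.9999694824219, 255.0), (37.99999237060547, 59.99999237060547), 0.0) [([319.8, 202.6], 72)] [ 0.5287 -0.467   0.16  ] [ 0.5491 -0.4602  0.108 ]
((229.32489013671875, 351.7240905761719), (24.717790603637695, 27.137767791748047), 63.04446029663086) [0.5757 0.4023 0.07  ]
canister [232.6932 360.8988]
bottle [333.6205 312.8408]
jar [284.9401 307.9621]
sensor [206.9052 332.0759]
tape [256.7887 377.5305]
bottle 1.9 0
jar 2.1 0
sens 2.5 1
tape 2.4 2
```

The hook is back within 1 mm of its original place, the canister is on the coaster, and nothing around it has moved.

```bash
python3 -c "
from plant import manip, vision
print(manip.close_job())"
```

```text
the job is handed in; nothing more can be done
None
```

The canister is set down on the cork coaster, about 2 mm off centre by camera, the hook is back in its holder within 1 mm of where it started, the bottle, jar, sensor head and tape roll show no movement in before/after pictures, and I handed the job in at about 29 s; no verdict was returned.

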